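# Set up the sieve stack on the shaker

### The arm

A 6-joint arm with a two-finger parallel gripper is mounted at the origin on the work surface; the furniture and walls round the work are solid. World frame = base frame: x ahead of the robot, y to its left, z up, the work surface at z = 0. Lengths are in m, angles in rad, forces in N, time in s.
With the tool pointing down it reaches from about 0.375 to 0.9 m from the base axis. Payload 3.1 kg.
Tool frame: the origin (TCP) lies between the finger pads; the fingertips stand 11 mm ahead of it and the grasp point (between the pads) lies 8 mm behind it; z points along the fingers, y is the line along which they close (so a half turn about z gives the same grasp; the last joint's range is limited). The gripper opens to 87 mm and grips with 3 to 60 N. Pads are 19 mm wide; open, the fingers measure 117 mm over their backs; the gripper's body (75 mm by 190 mm) begins 51 mm behind the grasp point.
Start: joints at [1.101, 0.527, 1.433, -0, 1.181, -0.178], TCP at [0.18, 0.599, 0.213] pointing down, gripper open.
Joint ranges: [-3.08, 3.08], [-0.75, 2.2], [0.22, 2.44], [-1.43, 4.57], [0, 2.65], [-2.85, 2.85]. Speed limits (rad/s): [2.79, 2.79, 3.14, 3.14, 3.14, 3.14].

### API

Orientations are given as a unit quaternion [x, y, z, w].
In Python, from rig import robot gives the robot as it stands.
- The arm moves only by the tool move_arm, never from a script. Its argument "moves" is text: rows parted by semicolons, each of 7 numbers parted by spaces: the shift along the tool's x, y, z in units of 100 mm (1.0 is 100 mm), then the turn, a rotation vector about the tool's x, y, z in units of 90 degrees (1.0 is 90 degrees), then the opening, from 0 (shut) to 1 (fully open). A call has 1 to 12 rows; each row is the pose to reach, as a shift and turn from the pose commanded when the call began, along the tool's axes at that moment; what a row does not reach only later rows make up. A row lasts 1/10 s, in which the tool goes at most 50 mm and 8.59 degrees, less where a joint would pass 70% of its speed; a pose out of reach is approached as far as the arm can. A call with a number of a shift or a turn outside -1 to 1 is refused whole. A call with a gripper value outside its range is refused whole. The fingers move at their own pace and stop on an object; "squeeze" is the grip in N (left out, the last holds). Time passes only in rows, so rows that repeat a pose let the fingers close. It gives the time, the measured TCP pose, the force, the opening and the grip force at its end, in the units of the state.
- robot.get_obs(): the state, without advancing time (a new reading comes with each control period).
- robot.camera(name): name is "scene" or "top" or "wrist"; returns a dict with "image" (400x640x3 uint8, red, green, blue), "intrinsics" (3x3 intrinsics, pixels), "dist_coeffs" ([k1, k2, p1, p2, k3] as OpenCV has them; the pictures are not rectified), "extrinsics" (4x4, takes a point from world to camera coordinates). Camera axes: x right, y up, looking along -z (the intrinsics and any distortion apply to the point x, -y, -z); pixel columns grow to the right and rows downward; lengths in m; the calibration is good to about 2 mm. A picture is of the moment at which its call begins. There is no depth.
- robot.hand_in(): hands the job in; it is judged then, once.
The state is a dict: "time": time; "q": joint angles; "joint_velocities": joint speeds; "joint_torque": joint torques, N m; "position": TCP position; "tool_rot": TCP orientation; "ft_force": force on the tool from outside, world axes, zero at the start; "moment": the same for the moment, N m; "grip_width": finger opening in m; "grip_force": force on a finger pad.
Only numpy, scipy, OpenCV 4.12 (cv2) and the standard library are available. Lean on these libraries where they do the work, as an engineer would, in place of code of your own. Each camera call takes 0.05 s, during which the arm holds its last target. There are 200 camera calls.

### The job

The red-banded sieve is still standing on the sieve shaker from the last run: first move it, upright, into the white wash tray. Then build the new stack on the shaker in this order from the bottom up: the plain steel collecting pan in the shaker's collar, the blue-banded sieve, the yellow-banded sieve, and last the lid with the black knob, each seated fully home on the one below, level and let go. Leave the specimen cup, the dropper bottle and everything else where they are.

Things in the scene. Friction and masses are not known exactly. Their poses are not given: they have to be found in the camera images.
- shaker: Sieve shaker, fixed: white 120 x 120 mm housing with a round dark steel collar in the middle of its top. Origin: centre of its underside, at worktop level, z up. The collar (68 mm outside, 54 mm inside) stands from 38 mm (seat floor) to 52 mm (rim). A piece seated in it has its origin on the shaker's z axis, 40 mm up.
- wash_tray: White shallow open tray, fixed, 125 x 125 mm outside, walls 4 mm thick and 14 mm high, floor 4 mm thick. Body origin: centre of its underside, z up, x and y along its sides.
- red_sieve: Sieve with a red upper band. 0.12 kg, 60 mm diameter, 44 mm high; origin: centre of underside, z up. Lowest 12 mm: spigot, 50 mm wide, tapering to 40 at the bottom. Above: straight 60 mm cylinder, its top an open 54 mm socket. Seated, the shoulder at 12 mm rests on the rim below (2 mm play). Grip the upper 25 mm of its outside. Starts seated in the shaker.
- pan: Collecting pan, all bare steel, closed bottom, no mesh. 0.12 kg, 60 mm diameter, 44 mm high; origin: centre of underside, z up. Lowest 12 mm: spigot, 50 mm wide, tapering to 40 at the bottom. Above: straight 60 mm cylinder, its top an open 54 mm socket. Seated, the shoulder at 12 mm rests on the rim below (2 mm play). Grip the upper 25 mm of its outside. 
- blue_sieve: Fine sieve with a blue upper band. 0.12 kg, 60 mm diameter, 44 mm high; origin: centre of underside, z up. Lowest 12 mm: spigot, 50 mm wide, tapering to 40 at the bottom. Above: straight 60 mm cylinder, its top an open 54 mm socket. Seated, the shoulder at 12 mm rests on the rim below (2 mm play). Grip the upper 25 mm of its outside. Seated: origin 32 mm above the pan's.
- yellow_sieve: Coarse sieve with a yellow upper band. 0.12 kg, 60 mm diameter, 44 mm high; origin: centre of underside, z up. Lowest 12 mm: spigot, 50 mm wide, tapering to 40 at the bottom. Above: straight 60 mm cylinder, its top an open 54 mm socket. Seated, the shoulder at 12 mm rests on the rim below (2 mm play). Grip the upper 25 mm of its outside. Seated: origin 32 mm above the blue's.
- lid: Steel lid, 0.1 kg, 60 mm diameter, 42 mm high with its black knob. Origin: centre of underside, z up. Lowest 12 mm: the same tapered spigot as the sieves; 12 to 18 mm: a 60 mm disc; 18 to 42 mm: round black knob, 22 mm diameter, to grip from above. Seated: origin 32 mm above the yellow sieve's.
- cup: Bystander: loose specimen cup with a pale grey lid, 52 mm diameter, 62 mm high; leave it. Origin: centre of its underside.
- dropper: Bystander: loose dropper bottle with a grey cap, 25 mm diameter, 71 mm high; leave it. Origin: centre of its underside.

How it is judged:
On the way, in this order (a step that is already met when the one before it is completed fails the run):
1. the red-banded sieve stands upright in the white wash tray, let go (x of red_sieve in the frame of wash_tray between -0.042 and 0.042 m and y of red_sieve in the frame of wash_tray between -0.042 and 0.042 m and z of red_sieve in the frame of wash_tray below 0.009 m and angle between red_sieve's own z axis and vertical below 0.06 rad and contact force between red_sieve and the fingers below 0.1 N), for 0.2 s.
2. the pan is seated in the shaker's collar, let go (horizontal distance between pan and shaker below 0.006 m and z of pan in the frame of shaker between 0.037 and 0.043 m and angle between pan's own z axis and vertical below 0.06 rad and contact force between pan and the fingers below 0.1 N), for 0.2 s.
3. the blue-banded sieve is seated on the pan, let go (horizontal distance between blue_sieve and pan below 0.006 m and z of blue_sieve in the frame of pan between 0.029 and 0.035 m and angle between blue_sieve's own z axis and vertical below 0.06 rad and contact force between blue_sieve and the fingers below 0.1 N), for 0.2 s.
4. the yellow-banded sieve is seated on the blue one, let go (horizontal distance between yellow_sieve and blue_sieve below 0.006 m and z of yellow_sieve in the frame of blue_sieve between 0.029 and 0.035 m and angle between yellow_sieve's own z axis and vertical below 0.06 rad and contact force between yellow_sieve and the fingers below 0.1 N), for 0.2 s.
5. the lid is seated on the yellow-banded sieve, let go (horizontal distance between lid and yellow_sieve below 0.006 m and z of lid in the frame of yellow_sieve between 0.029 and 0.035 m and angle between lid's own z axis and vertical below 0.06 rad and contact force between lid and the fingers below 0.1 N), for 0.2 s.
At the end, for the whole second after the job is handed in: Red sieve upright (0.06 rad) on the wash tray's floor, within 42 mm of its middle along each side. Pan, blue sieve, yellow sieve, lid stacked in that order in the shaker's collar: each within 6 mm of the axis below, 3 mm of its seated height and 0.06 rad of level. All released and at rest (all of step 1 and all of step 2 and all of step 3 and all of step 4 and all of step 5 and linear speed of each of red_sieve, pan, blue_sieve, yellow_sieve, lid below 0.02 m/s); the robot touches nothing.
It fails at once if the specimen cup is moved more than 25 mm or knocked over (distance of cup from where it was at the start of the episode above 0.025 m or angle between cup's own z axis and vertical above 0.5 rad).
It fails at once if the dropper bottle is moved more than 25 mm or knocked over (distance of dropper from where it was at the start of the episode above 0.025 m or angle between dropper's own z axis and vertical above 0.5 rad).
It also fails if it takes over 120 s, if anything falls off the work surface, if the arm or the gripper's body presses on something with over 40 N, if the wrist force passes 120 N, or if a joint passes its speed limit or range.

## Working session

There is one attempt and no reset: what is moved stays moved. The work goes in short steps, Python scripts to look and compute and a tool call to move; the robot and the scene stay as the last step left them, time stands still between calls to the robot, and variables do not carry over. Pictures are saved under pics/ and viewed, at most 17 in all, crops included, and the job is handed in when it is done.

Besides the shell and the picture viewer there is one more tool, called after "Request:" as name(argument=value, ...) on one line, values as JSON. move_arm: Moves the arm, as the interface text tells. Shifts and turns lie within -1 to 1; 1 stands for 100 mm of shift or 90 degrees of turn. Its arguments: {"type":"object","properties":{"moves":{"type":"string"},"squeeze":{"type":"number"}},"required":["moves"]}

```bash
mkdir -p pics; cat > h.py <<'E'
import numpy as np, cv2
from rig import robot
from scipy.spatial.transform import Rotation as R
def shot(n,f=None):
    c=robot.camera(n)
    if f: cv2.imwrite('pics/'+f,c['image'][:,:,::-1])
    return c
def ray(c,uv):
    p=cv2.undistortPoints(np.array([[uv]],float),np.array(c['intrinsics'],float),np.array(c['dist_coeffs'],float))[0,0]
    E=np.array(c['extrinsics']); d=E[:3,:3].T@np.array([p[0],-p[1],-1.]); o=-E[:3,:3].T@E[:3,3]
    return o,d
def plane(c,uv,z):
    o,d=ray(c,uv); return o+d*(z-o[2])/d[2]
E
python3 - <<'E'
from h import *
for n in ['scene','top','wrist']:
    c=shot(n,n+'0.png'); E=np.array(c['extrinsics']); print(n,-E[:3,:3].T@E[:3,3],c['intrinsics'][0])
o=robot.get_obs(); print(o)
E
```

```text
scene [-0.03755192 -0.42628329  0.76488545] [366.08448101   0.         321.27697503]
top [ 0.19974821 -0.00123102  1.09669246] [381.48768713   0.         316.74780819]
wrist [0.11499103 0.61750961 0.38341097] [330.7165445    0.         317.23697577]
{'time': 0.15, 'q': array([ 1.10048364e+00,  5.28243019e-01,  1.43357656e+00,  1.32651387e-05,
        1.18141408e+00, -1.78516014e-01]), 'joint_velocities': array([-0.00153818, -0.0035841 , -0.00569786,  0.00048745,  0.00248252,
        0.00108811]), 'joint_torque': array([ 7.93531090e-04, -4.40430772e+01, -1.76841795e+01,  6.34016027e-02,
        5.51589264e-02, -8.84509200e-05]), 'position': array([0.17951446, 0.59807754, 0.21241235]), 'tool_rot': array([ 1.45383727e-01,  9.89375004e-01, -7.75747733e-04, -2.67352246e-04]), 'ft_force': array([ 0.89002733, -0.0096086 ,  0.68645003]), 'moment': array([ 0.01826719, -0.01003542,  0.0196013 ]), 'grip_force': 0.0, 'grip_width': 0.08692454121801443}
```

View pics/top0.png

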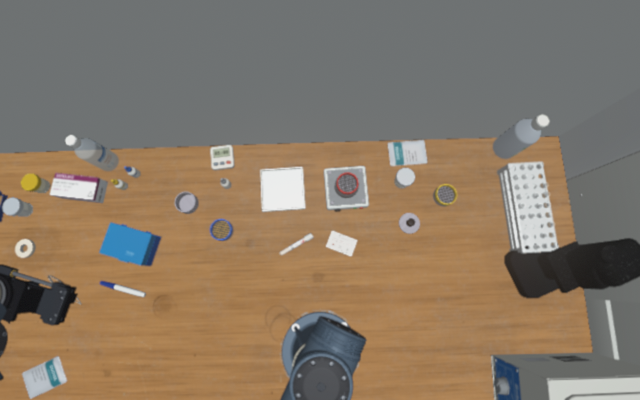

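View pics/scene0.png

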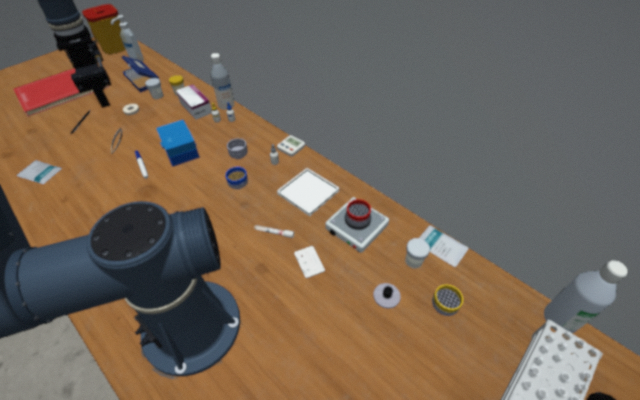

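The top view shows the tray (283,189), shaker with red sieve (347,187), cup (404,177), lid (410,223), yellow (446,195), pan (186,203), blue (221,230) and dropper (225,183). The scene view agrees.

```bash
cat > meas.py <<'E'
from h import *
def rough(c,uv,z,win,kind):
    u,v=uv; im=c['image'][v-win:v+win,u-win:u+win]; h=cv2.cvtColor(im,cv2.COLOR_RGB2HSV).astype(int)
    H,S,V=h[...,0],h[...,1],h[...,2]
    m={'red':((H<8)|(H>170))&(S>120),'blue':(H>105)&(H<130)&(S>110),'yellow':(H>21)&(H<35)&(S>110),
       'grey':(S<75)&(V>70),'white':(S<40)&(V>150),'black':(V<50)}[kind].astype(np.uint8)
    cs,_=cv2.findContours(m,cv2.RETR_EXTERNAL,cv2.CHAIN_APPROX_NONE); k=max(cs,key=cv2.contourArea)
    P=np.array([plane(c,(p[0][0]+u-win,p[0][1]+v-win),z)[:2] for p in k],np.float32)
    return P
E
python3 - <<'E'
from meas import *
c=shot('top')
for n,uv,z,w,k in [('pan',(186,203),.044,16,'grey'),('blue',(221,230),.044,16,'blue'),('red',(347,187),.084,15,'red'),('yellow',(446,195),.044,16,'yellow'),
 ('lid',(410,223),.018,15,'grey'),('cup',(404,177),.062,14,'white'),('knob',(410,223),.042,9,'black'),('tray',(283,189),.014,30,'white'),('shaker',(347,187),.038,28,'white'),('dropper',(225,183),.071,9,'grey')]:
    try:
        P=rough(c,uv,z,w,k)
        if n in('tray','shaker'): r=cv2.minAreaRect(P); print(n,r)
        else: print(n,cv2.minEnclosingCircle(P), (P.min(0)+P.max(0))/2, P.max(0)-P.min(0))
    except Exception as e: print(n,e)
im=c['image'][140:250,160:480][:,:,::-1]; cv2.imwrite('pics/topcrop.png',cv2.resize(im,None,fx=2.5,fy=2.5,interpolation=cv2.INTER_CUBIC))
E
```

```text
pan ((0.4144355058670044, 0.3658735454082489), 0.03559904918074608) [0.415048  0.3655836] [0.0640603  0.06899002]
blue ((0.31698110699653625, 0.2556682229042053), 0.019027022644877434) [0.31674153 0.25562763] [0.01892877 0.03313482]
red ((0.43754881620407104, -0.08625288307666779), 0.026530807837843895) [ 0.43084073 -0.08613586] [0.02623761 0.05151718]
yellow ((0.41498565673828125, -0.3691614270210266), 0.03188905119895935) [ 0.4137876  -0.36916143] [0.06091011 0.06166929]
lid ((0.34007975459098816, -0.2646898329257965), 0.031144991517066956) [ 0.33939347 -0.26408538] [0.05797398 0.06058925]
cup ((0.4649893045425415, -0.25434383749961853), 0.02636178955435753) [ 0.46502703 -0.25404865] [0.04978052 0.05094075]
knob max() iterable argument is empty
tray ((0.4522886276245117, 0.09538985043764114), (0.12785865366458893, 0.1265755295753479), 2.1295974254608154)
shaker ((0.4457893669605255, -0.08787733316421509), (0.11937548965215683, 0.12004324793815613), 2.4411821365356445)
dropper ((0.4602193534374237, 0.24878761172294617), 0.018607422709465027) [0.45988923 0.24911383] [0.0292331  0.02834745]
```

View pics/topcrop.png

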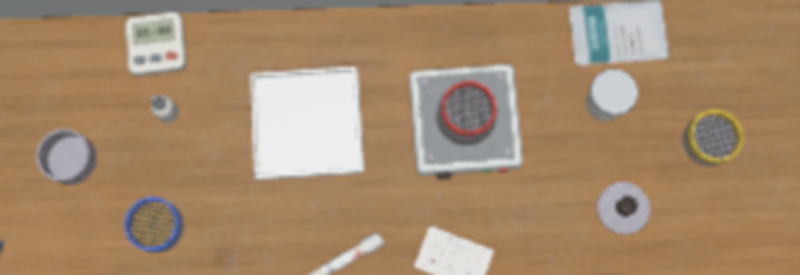

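View pics/wrist0.png

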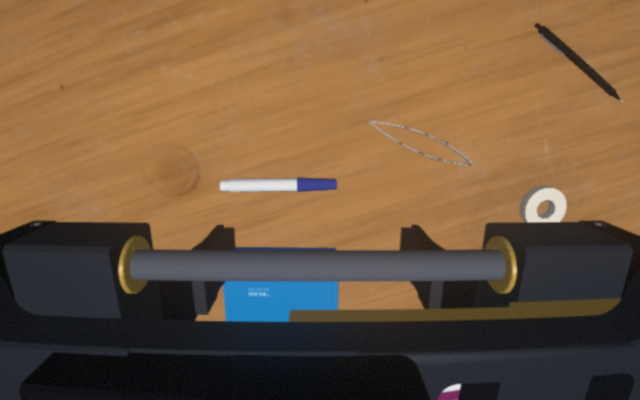

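The crop shows all pieces upright; the wrist camera looks along +tool x (image up) with the fingers at the bottom. I'll aim the wrist camera at each piece on the way.

Request:
move_arm(moves="0 0 0 0 0 -0.09 1; 0 0 0 0 0 -0.186 1; 0 0 0 0 0 -0.186 1")

```text
time: 0.5
position: [0.1797, 0.5984, 0.2129]
tool_rot: [-0.0, 1.0, -0.0, -0.0]
ft_force: [-0.5, 0.1, 0.1]
grip_width: 0.0871
grip_force: 0.0
```

Request:
move_arm(moves="-0.3 -0.25 0.1 0 0 0 1; -0.7 -0.5 0.2 0 0 0 1; -1 -0.78 0.2 0 0 0 1")

```text
time: 0.8
position: [0.2808, 0.5195, 0.1918]
tool_rot: [0.001, 1.0, -0.001, -0.0]
ft_force: [-0.4, 0.5, 0.0]
grip_width: 0.0868
grip_force: 0.0
```

Request:
move_arm(moves="-0.3 -0.25 0.1 0 0 0 1; -0.7 -0.5 0.2 0 0 0 1; -1 -0.78 0.2 0 0 0 1")

```text
time: 1.1
position: [0.3814, 0.4413, 0.172]
tool_rot: [0.002, 1.0, -0.0, -0.0]
ft_force: [-0.4, -0.5, 0.8]
grip_width: 0.0871
grip_force: 0.0
```

Request:
move_arm(moves="-0.3 -0.25 0.1 0 0 0 1; -0.7 -0.5 0.2 0 0 0 1; -1 -0.78 0.2 0 0 0 1; -1 -0.78 0.2 0 0 0 1; -1 -0.78 0.2 0 0 0 1")

```text
time: 1.6
position: [0.4804, 0.3639, 0.1529]
tool_rot: [0.002, 1.0, 0.0, -0.0]
ft_force: [0.5, -0.8, 0.5]
grip_width: 0.0869
grip_force: 0.0
```

```bash
python3 - <<'E'
from h import *
c=shot('wrist','w_pan.png'); o=robot.get_obs(); print(o['time'],o['position'],o['tool_rot'],o['ft_force'])
E=np.array(c['extrinsics']); print(-E[:3,:3].T@E[:3,3], E[:3,:3].round(3), plane(c,(317,100),.04))
E
```

```text
1.65 [0.4793838  0.36460292 0.15297717] [ 1.16571758e-03  9.99999166e-01  3.12382727e-05 -5.54763223e-04] [0.59476527 0.41777103 0.22989383]
[0.41306004 0.36395138 0.32405915] [[ 0.004  1.    -0.   ]
 [-0.969  0.004 -0.247]
 [-0.247  0.001  0.969]] [0.40300406 0.36372234 0.04      ]
```

View pics/w_pan.png

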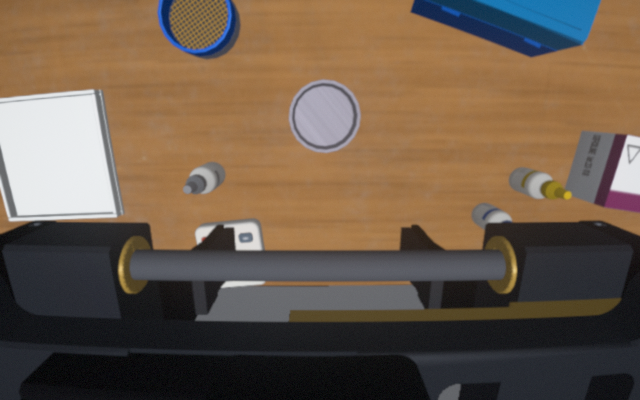

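The wrist view shows the pan at (325,116), blue (198,18), tray corner edges at left, dropper (205,180). Now measure the pan and move on towards blue.

```bash
cat >> meas.py <<'E'
def fine(c,kind,xy,z,rmax=.04):
    """closed contour of colour mask near world xy at height z -> minEnclosingCircle and ellipse-style centre in world"""
    im=cv2.GaussianBlur(c['image'],(3,3),0); h=cv2.cvtColor(im,cv2.COLOR_RGB2HSV).astype(int); H,S,V=h[...,0],h[...,1],h[...,2]
    m={'red':((H<10)|(H>168))&(S>110),'blue':(H>105)&(H<130)&(S>110),'yellow':(H>20)&(H<36)&(S>110)&(V>90),
       'grey':(S<75),'white':(S<40)&(V>150),'black':(V<60)}[kind].astype(np.uint8)
    cs,_=cv2.findContours(m,cv2.RETR_LIST,cv2.CHAIN_APPROX_NONE); out=[]
    for k in cs:
        if len(k)<40: continue
        P=np.array([plane(c,p[0],z)[:2] for p in k],np.float32)
        P=P[np.linalg.norm(P-np.array(xy),axis=1)<rmax]
        if len(P)<40: continue
        (e,r)=cv2.minEnclosingCircle(P); el=cv2.fitEllipse(P)
        out.append((len(P),np.round(e,4),round(r,4),'ell',np.round(el[0],4),np.round(el[1],4)))
    return sorted(out,key=lambda t:-t[0])[:3]
E
python3 - <<'E'
from meas import *
c=shot('wrist'); print(*fine(c,'grey',(.415,.366),.044),sep='\n'); print(*fine(c,'blue',(.317,.256),.044),sep='\n')
E
```

```text
(206, array([0.4166, 0.3695]), 0.0303, 'ell', array([0.4166, 0.3696]), array([0.0592, 0.0594]))
(110, array([0.3353, 0.2671]), 0.0297, 'ell', array([0.3412, 0.2723]), array([0.0463, 0.0663]))
```

Request:
move_arm(moves="0.3 -0.3 0 0 0 0 1; 0.7 -0.7 0 0 0 0 1; 0.95 -1 0 0 0 0 1; 0.95 -1 0 0 0 0 1; 0.95 -1 0 0 0 0 1")

```text
time: 2.2
position: [0.3837, 0.2652, 0.1537]
tool_rot: [-0.0, 1.0, 0.0, 0.0]
ft_force: [-0.4, 0.0, 0.5]
grip_width: 0.0869
grip_force: 0.0
```

```bash
python3 - <<'E'
from meas import *
c=shot('wrist','w_blue.png'); o=robot.get_obs(); print(o['position']);  print(*fine(c,'blue',(.317,.256),.044),sep='\n'); print(*fine(c,'grey',(.415,.366),.044),sep='\n')
E
```

```text
[0.38544855 0.26596576 0.15388572]
(112, array([0.3355, 0.2669]), 0.0271, 'ell', array([0.3356, 0.267 ]), array([0.053 , 0.0532]))
(112, array([0.336 , 0.2668]), 0.0293, 'ell', array([0.3358, 0.2669]), array([0.0571, 0.0575]))
(165, array([0.4174, 0.366 ]), 0.0386, 'ell', array([0.4165, 0.3659]), array([0.0632, 0.0735]))
```

Request:
move_arm(moves="-0.3 -0.4 0 0 0 0 1; -0.7 -0.8 0 0 0 0 1; -1 -1 0 0 0 0 1")

```text
time: 2.55
position: [0.4879, 0.1645, 0.1537]
tool_rot: [-0.001, 1.0, 0.0, 0.002]
ft_force: [0.8, 1.1, 0.3]
grip_width: 0.0869
grip_force: 0.0
```

Request:
move_arm(moves="-0.2 -0.4 0 0 0 0 1; -0.2 -0.8 0 0 0 0 1; -0.2 -1 0 0 0 0 1")

```text
time: 2.85
position: [0.5083, 0.0626, 0.1533]
tool_rot: [0.0, 1.0, -0.0, 0.002]
ft_force: [-0.3, -0.8, 0.2]
grip_width: 0.0872
grip_force: 0.0
```

Request:
move_arm(moves="0 -0.4 0 0 0 0 1; 0 -0.8 0 0 0 0 1; 0 -1 0 0 0 0 1; 0 -1 0 0 0 0 1;0 -1 0 0 0 0 1")

```text
time: 3.35
position: [0.5064, -0.035, 0.1532]
tool_rot: [0.0, 1.0, 0.0, 0.001]
ft_force: [-0.1, 0.4, 0.3]
grip_width: 0.0872
grip_force: 0.0
```

```bash
python3 - <<'E'
from meas import *
c=shot('wrist','w_sh.png'); o=robot.get_obs(); print(o['time'],o['position']);  print(*fine(c,'red',(.437,-.086),.084),sep='\n')
E
```

```text
3.4 [ 0.50590799 -0.0343369   0.15317685]
(231, array([ 0.4475, -0.0876]), 0.0303, 'ell', array([ 0.4474, -0.0877]), array([0.0584, 0.0595]))
(202, array([ 0.4472, -0.0854]), 0.0263, 'ell', array([ 0.4473, -0.0862]), array([0.0498, 0.0515]))
```

View pics/w_sh.png

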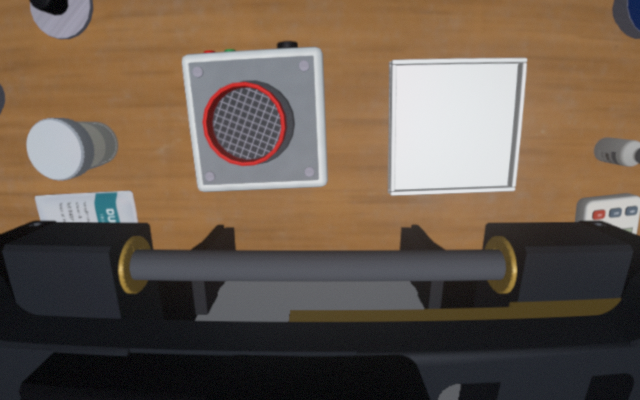

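Red sieve sits at (245,123), tray spans (389–526, 59–193). Centre the camera on red and measure again, with the tray.

Request:
move_arm(moves="-0.08 -0.3 0 0 0 0 1; -0.08 -0.53 0 0 0 0 1; -0.08 -0.53 0 0 0 0 1; -0.08 -0.53 0 0 0 0 1")

```text
time: 3.8
position: [0.5131, -0.0869, 0.153]
tool_rot: [-0.001, 1.0, 0.0, -0.0]
ft_force: [-0.4, -0.4, -0.0]
grip_width: 0.0869
grip_force: 0.0
```

```bash
python3 - <<'E'
from meas import *
c=shot('wrist'); o=robot.get_obs(); print(o['time'],o['position']);  print(*fine(c,'red',(.447,-.087),.084),sep='\n')
print(*fine(c,'grey',(.34,-.265),.018,.036),sep='\n')
c=shot('top'); print(cv2.minAreaRect(rough(c,(283,189),.014,30,'white')))
E
```

```text
3.85 [ 0.51279431 -0.08662747  0.15302646]
(238, array([ 0.4476, -0.0886]), 0.0297, 'ell', array([ 0.4476, -0.0885]), array([0.0583, 0.0584]))
(210, array([ 0.4477, -0.0885]), 0.0264, 'ell', array([ 0.4476, -0.0885]), array([0.0517, 0.0518]))
(146, array([ 0.3488, -0.2647]), 0.0296, 'ell', array([ 0.3574, -0.2645]), array([0.0244, 0.0626]))
((0.39044612646102905, 0.14724449813365936), (0.014520097523927689, 0.00584401935338974), 88.23606872558594)
```

Request:
move_arm(moves="0.35 -0.02 0 0 0 0 1; 0.65 -0.02 0 0 0 0 1; 0.65 -0.02 0 0 0 0 1; 0.65 -0.02 0.3 0 0 0 1; 0.65 -0.02 0.6 0 0 0 1; 0.65 -0.02 0.82 0 0 0 1; 0.65 -0.02 0.82 0 0 0 1; 0.65 -0.02 0.82 0 0 0 1", squeeze=15)

```text
time: 4.7
position: [0.4485, -0.0898, 0.0712]
tool_rot: [-0.001, 1.0, 0.0, -0.0]
ft_force: [0.7, 0.5, 0.7]
grip_width: 0.087
grip_force: 0.0
```

Request:
move_arm(moves="0 0 0 0 0 0 0.5;0 0 0 0 0 0 0.5;0 0 0 0 0 0 0.5;0 0 0 0 0 0 0.5;0 0 0 0 0 0 0.5;0 0 0 0 0 0 0.5;0 0 0 0 0 0 0.5")

```text
time: 5.4
position: [0.4483, -0.0904, 0.0716]
tool_rot: [-0.0, 1.0, -0.0, 0.0]
ft_force: [0.0, 1.4, 5.6]
grip_width: 0.0592
grip_force: 15.0
```

Request:
move_arm(moves="0 0 -0.2 0 0 0 0.5;0 0 -0.4 0 0 0 0.5;0 0 -0.6 0 0 0 0.5;-0.02 0.3 -0.6 0 0 0 0.5;-0.03 0.6 -0.6 0 0 0 0.5;-0.04 0.93 -0.6 0 0 0 0.5")

```text
time: 6.0
position: [0.4519, 0.0031, 0.1311]
tool_rot: [0.001, 1.0, -0.0, 0.0]
ft_force: [-0.4, 0.7, -1.2]
grip_width: 0.059
grip_force: 15.0
```

Request:
move_arm(moves="0 0.3 0 0 0 0 0.5;0 0.6 0 0 0 0 0.5;0 0.93 0 0 0 0 0.5;0 0.93 0 0 0 0 0.5;0 0.93 0.3 0 0 0 0.5;0 0.93 0.6 0 0 0 0.5;0 0.93 0.8 0 0 0 0.5;0 0.93 0.9 0 0 0 0.5;0 0.93 0.95 0 0 0 0.5;0 0.93 0.95 0 0 0 0.5")

```text
time: 7.0
position: [0.4521, 0.0952, 0.0361]
tool_rot: [0.0, 1.0, -0.0, -0.0]
ft_force: [-0.2, -0.3, -0.7]
grip_width: 0.059
grip_force: 15.0
```

```bash
python3 - <<'E'
from meas import *
c=shot('wrist','w_tray.png'); o=robot.get_obs(); print(o['time'],o['position'],o['ft_force'],o['grip_width'])
c=shot('scene','s1.png'); cv2.imwrite('pics/s1c.png',cv2.resize(c['image'][120:300,200:460][:,:,::-1],None,fx=2.5,fy=2.5))
E
```

```text
7.05 [0.45242646 0.09532035 0.0364525 ] [-0.23020857  0.45564186 -1.22495248] 0.05864705408007573
```

View pics/s1c.png

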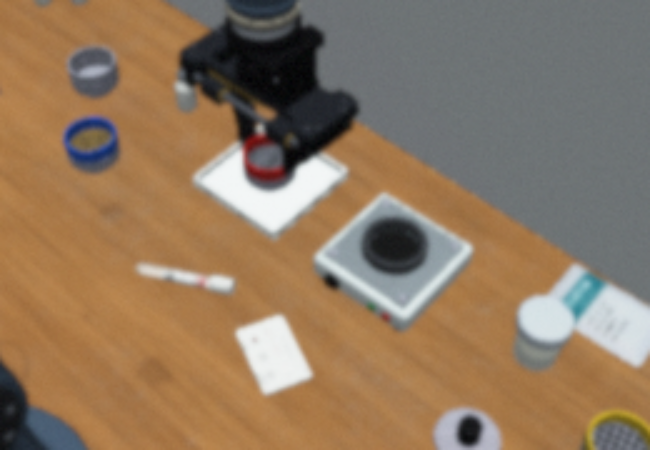

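Red sieve stands in the tray in the grip; collar is free. Release and go to the pan.

Request:
move_arm(moves="0 0 0 0 0 0 1;0 0 0 0 0 0 1;0 0 0 0 0 0 1;0 0 0 0 0 0 1;0 0 -0.3 0 0 0 1;0 0 -0.7 0 0 0 1;0 0 -1 0 0 0 1;0 0 -1 0 0 0 1")

```text
time: 7.9
position: [0.4547, 0.0957, 0.1397]
tool_rot: [-0.0, 1.0, -0.0, 0.004]
ft_force: [1.2, -0.1, -0.2]
grip_width: 0.0871
grip_force: 0.0
```

Request:
move_arm(moves="0.1 0.4 0 0 0 0 1;0.2 0.8 0 0 0 0 1;0.2 1 0 0 0 0 1")

```text
time: 8.2
position: [0.4294, 0.1974, 0.1354]
tool_rot: [-0.001, 1.0, 0.0, -0.002]
ft_force: [0.1, -1.1, -0.6]
grip_width: 0.0871
grip_force: 0.0
```

Request:
move_arm(moves="0.1 0.4 0 0 0 0 1;0.16 0.8 0 0 0 0 1;0.16 0.87 0 0 0 0 1")

```text
time: 8.5
position: [0.4145, 0.2858, 0.1354]
tool_rot: [-0.002, 1.0, 0.0, -0.0]
ft_force: [-0.6, -0.2, -0.5]
grip_width: 0.0869
grip_force: 0.0
```

Request:
move_arm(moves="0 0.4 0 0 0 0 1;0 0.87 0 0 0 0 1;0 0.87 0.3 0 0 0 1;0 0.87 0.7 0 0 0 1;0 0.87 1 0 0 0 1;0 0.87 1 0 0 0 1")

```text
time: 9.1
position: [0.4125, 0.367, 0.0318]
tool_rot: [-0.0, 1.0, -0.003, -0.005]
ft_force: [-0.5, -1.3, 0.9]
grip_width: 0.087
grip_force: 0.0
```

```bash
python3 - <<'E'
from meas import *
o=robot.get_obs(); print(o['time'],o['position'])
c=shot('scene','s2.png'); cv2.imwrite('pics/s2c.png',cv2.resize(c['image'][100:280,200:400][:,:,::-1],None,fx=3,fy=3))
E
```

```text
9.1 [0.41252769 0.36702709 0.03177037]
```

View pics/s2c.png

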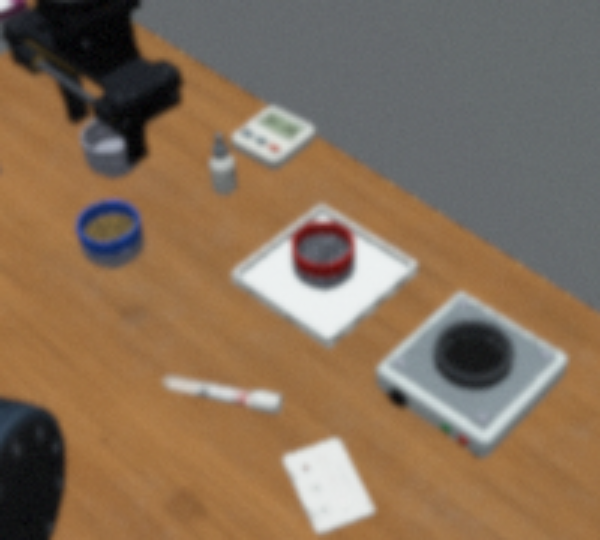

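Red stands upright in the tray; the gripper is round the pan. Grip, lift and carry it to near the collar, with the camera over the collar.

Request:
move_arm(moves="0 0 0 0 0 0 1;0 0 0 0 0 0 0.5;0 0 0 0 0 0 0.5;0 0 0 0 0 0 0.5;0 0 0 0 0 0 0.5;0 0 0 0 0 0 0.5;0 0 0 0 0 0 0.5;0 0 -0.2 0 0 0 0.5;0 0 -0.5 0 0 0 0.5;0 0 -0.8 0 0 0 0.5;0 0 -1 0 0 0 0.5")

```text
time: 10.25
position: [0.4164, 0.37, 0.138]
tool_rot: [-0.0, 1.0, 0.001, 0.001]
ft_force: [0.9, 0.6, 0.0]
grip_width: 0.0434
grip_force: 0.0
```

```bash
python3 - <<'E'
from meas import *
o=robot.get_obs(); print(o['time'],o['position'],o['grip_width'])
E
```

```text
10.25 [0.41635857 0.370026   0.13798505] 0.04344795493930241
```

Request:
move_arm(moves="-0.3 -0.4 0 0 0 0 0.5;-0.5 -0.8 -0.1 0 0 0 0.5;-0.7 -1 -0.2 0 0 0 0.5")

```text
time: 10.55
position: [0.4857, 0.2672, 0.1562]
tool_rot: [0.0, 1.0, -0.001, -0.001]
ft_force: [0.4, -0.2, -0.7]
grip_width: 0.0432
grip_force: 0.0
```

Request:
move_arm(moves="-0.2 -0.4 0 0 0 0 0.5;-0.26 -0.8 0 0 0 0 0.5;-0.26 -1 0 0 0 0 0.5")

```text
time: 10.85
position: [0.5131, 0.1668, 0.1562]
tool_rot: [0.001, 1.0, -0.0, 0.0]
ft_force: [0.9, -0.5, 0.1]
grip_width: 0.0437
grip_force: 0.0
```

Request:
move_arm(moves="0 -0.4 0 0 0 0 0.5;0 -0.8 0 0 0 0 0.5;0 -1 0 0 0 0 0.5")

```text
time: 11.15
position: [0.5118, 0.067, 0.1561]
tool_rot: [0.001, 1.0, -0.0, -0.0]
ft_force: [0.9, 0.5, 1.1]
grip_width: 0.0432
grip_force: 0.0
```

Request:
move_arm(moves="0 -0.4 0 0 0 0 0.5;0 -0.8 0 0 0 0 0.5;0 -1 0 0 0 0 0.5")

```text
time: 11.45
position: [0.5122, -0.0331, 0.1562]
tool_rot: [0.001, 1.0, -0.0, 0.0]
ft_force: [0.4, -0.1, 0.1]
grip_width: 0.0438
grip_force: 0.0
```

Request:
move_arm(moves="0 -0.3 0 0 0 0 0.5;0 -0.58 0 0 0 0 0.5;0 -0.58 0 0 0 0 0.5;0 -0.58 0 0 0 0 0.5;0 -0.58 0 0 0 0 0.5")

```text
time: 11.95
position: [0.5115, -0.0873, 0.156]
tool_rot: [-0.0, 1.0, 0.0, -0.0]
ft_force: [-0.3, -0.1, 0.2]
grip_width: 0.0438
grip_force: 0.0
```

```bash
python3 - <<'E'
from meas import *
c=shot('wrist','w_collar.png'); o=robot.get_obs(); print(o['time'],o['position'],o['grip_width'])
for k,z in [('black',.052)]: print(*fine(c,k,(.4476,-.0885),z,.05),sep='\n')
E
```

```text
12.0 [ 0.51160278 -0.08711238  0.1560355 ] 0.04364870392759761
(169, array([ 0.4474, -0.0883]), 0.0244, 'ell', array([ 0.4474, -0.0886]), array([0.0473, 0.0475]))
```

View pics/w_collar.png

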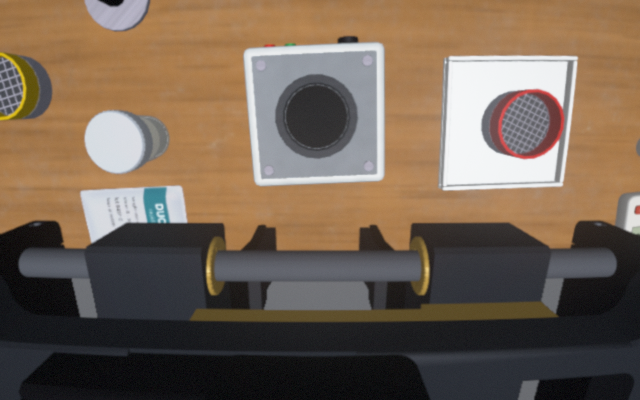

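Collar at (.4474,-.0886), consistent. But the opening (43 mm) says the pan is not held: check where it is.

```bash
python3 - <<'E'
from meas import *
c=shot('top'); a=cv2.resize(c['image'][160:250,150:260][:,:,::-1],None,fx=3.6,fy=3.6)
d=shot('scene'); b=cv2.resize(d['image'][120:210,200:310][:,:,::-1],None,fx=3.6,fy=3.6)
cv2.imwrite('pics/chk.png',np.hstack([a,b]))
E
```

```text
(no output)
```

View pics/chk.png

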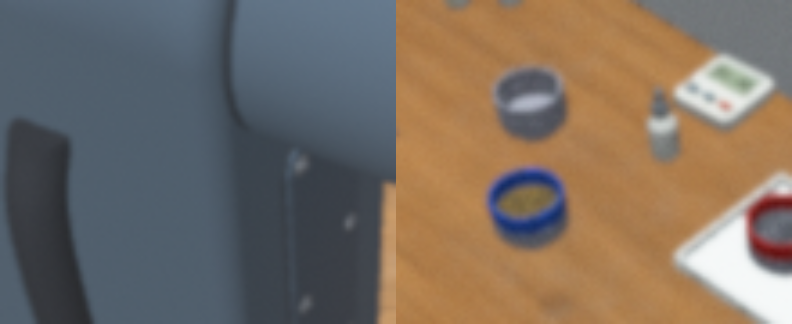

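The pan still stands upright where it was (slipped out of the grip). Return, remeasure, and grip harder.

Request:
move_arm(moves="0 0.4 0 0 0 0 1;0 0.8 0 0 0 0 1;0 1 0 0 0 0 1")

```text
time: 12.4
position: [0.511, 0.0149, 0.1561]
tool_rot: [-0.001, 1.0, 0.001, -0.001]
ft_force: [-0.0, -0.6, 0.1]
grip_width: 0.0601
grip_force: 0.0
```

Request:
move_arm(moves="0 0.4 0 0 0 0 1;0 0.8 0 0 0 0 1;0 1 0 0 0 0 1")

```text
time: 12.7
position: [0.5111, 0.1152, 0.1562]
tool_rot: [-0.002, 1.0, 0.0, -0.0]
ft_force: [-0.7, -0.2, 0.5]
grip_width: 0.0821
grip_force: 0.0
```

Request:
move_arm(moves="0 0.4 0 0 0 0 1;0 0.8 0 0 0 0 1;0 1 0 0 0 0 1")

```text
time: 13.0
position: [0.5111, 0.2153, 0.1562]
tool_rot: [-0.002, 1.0, 0.0, 0.0]
ft_force: [0.3, -1.0, 0.7]
grip_width: 0.0864
grip_force: 0.0
```

Request:
move_arm(moves="0.1 0.4 0 0 0 0 1;0.2 0.8 0 0 0 0 1;0.3 1 0 0 0 0 1")

```text
time: 13.3
position: [0.4808, 0.3153, 0.1562]
tool_rot: [-0.002, 1.0, 0.001, 0.0]
ft_force: [-0.6, -0.5, -0.1]
grip_width: 0.0872
grip_force: 0.0
```

Request:
move_arm(moves="0 0.4 0 0 0 0 1;0 0.57 0 0 0 0 1;0 0.57 0 0 0 0 1;0 0.57 0 0 0 0 1;0 0.57 0 0 0 0 1")

```text
time: 13.8
position: [0.4816, 0.3675, 0.1559]
tool_rot: [0.0, 1.0, -0.001, -0.0]
ft_force: [0.6, -0.1, 0.2]
grip_width: 0.0869
grip_force: 0.0
```

```bash
python3 - <<'E'
from meas import *
c=shot('wrist','w_pan2.png'); o=robot.get_obs(); print(o['time'],o['position'],o['grip_width'])
print(*fine(c,'grey',(.4166,.3695),.044,.06),sep='\n')
E
```

```text
13.85 [0.48178969 0.36735998 0.15601757] 0.08688959946515223
(203, array([0.4167, 0.3695]), 0.0302, 'ell', array([0.4167, 0.3695]), array([0.0593, 0.0594]))
```

Request:
move_arm(moves="0.4 0.02 0 0 0 0 1;0.65 0.02 0.2 0 0 0 1;0.65 0.02 0.4 0 0 0 1;0.65 0.02 0.4 0 0 0 1", squeeze=40)

```text
time: 14.25
position: [0.4148, 0.3686, 0.1143]
tool_rot: [0.0, 1.0, -0.002, -0.002]
ft_force: [-0.3, -0.4, -0.7]
grip_width: 0.0873
grip_force: 0.0
```

Request:
move_arm(moves="0 0 0.3 0 0 0 1;0 0 0.6 0 0 0 1;0 0 0.87 0 0 0 1;0 0 0.87 0 0 0 1;0 0 0.87 0 0 0 1")

```text
time: 14.75
position: [0.418, 0.3704, 0.0297]
tool_rot: [0.0, 1.0, 0.0, 0.0]
ft_force: [0.1, 0.3, 0.5]
grip_width: 0.087
grip_force: 0.0
```

Request:
move_arm(moves="0 0 0 0 0 0 0.5;0 0 0 0 0 0 0.5;0 0 0 0 0 0 0.5;0 0 0 0 0 0 0.5;0 0 0 0 0 0 0.5;0 0 0 0 0 0 0.5;0 0 0 0 0 0 0.5")

```text
time: 15.45
position: [0.4171, 0.3708, 0.0299]
tool_rot: [-0.0, 1.0, 0.0, 0.0]
ft_force: [0.6, -1.2, 5.8]
grip_width: 0.058
grip_force: 40.0
```

Request:
move_arm(moves="0 0 -0.1 0 0 0 0.5;0 0 -0.2 0 0 0 0.5;0 0 -0.3 0 0 0 0.5;0 0 -0.3 0 0 0 0.5;0 0 -0.3 0 0 0 0.5")

```text
time: 15.95
position: [0.417, 0.3708, 0.0596]
tool_rot: [-0.0, 1.0, 0.0, 0.0]
ft_force: [0.4, 0.9, -1.1]
grip_width: 0.0584
grip_force: 40.0
```

Held. Carry it to above the collar (shift −0.31, −4.58 in tool units).

Request:
move_arm(moves="0 0 -0.3 0 0 0 0.5;0 0 -0.6 0 0 0 0.5;-0.15 -0.4 -0.6 0 0 0 0.5;-0.31 -0.8 -0.6 0 0 0 0.5;-0.31 -1 -0.6 0 0 0 0.5")

```text
time: 16.45
position: [0.4498, 0.2685, 0.1193]
tool_rot: [0.001, 1.0, -0.0, 0.001]
ft_force: [0.8, -0.0, -3.0]
grip_width: 0.0582
grip_force: 40.0
```

Request:
move_arm(moves="0 -0.4 0 0 0 0 0.5;0 -0.8 0 0 0 0 0.5;0 -1 0 0 0 0 0.5")

```text
time: 16.75
position: [0.447, 0.1681, 0.1187]
tool_rot: [0.001, 1.0, -0.0, -0.001]
ft_force: [0.9, 0.8, -1.1]
grip_width: 0.0584
grip_force: 40.0
```

Request:
move_arm(moves="0 -0.4 0 0 0 0 0.5;0 -0.8 0 0 0 0 0.5;0 -1 0 0 0 0 0.5")

```text
time: 17.05
position: [0.4476, 0.0683, 0.1189]
tool_rot: [0.001, 1.0, -0.0, -0.0]
ft_force: [-0.9, 0.4, -1.1]
grip_width: 0.0582
grip_force: 40.0
```

Request:
move_arm(moves="0 -0.4 0 0 0 0 0.5;0 -0.8 0 0 0 0 0.5;0 -1 0 0 0 0 0.5")

```text
time: 17.35
position: [0.4482, -0.032, 0.119]
tool_rot: [0.001, 1.0, -0.0, 0.0]
ft_force: [0.2, 0.1, -2.0]
grip_width: 0.0581
grip_force: 40.0
```

Request:
move_arm(moves="0 -0.3 0 0 0 0 0.5;0 -0.58 0 0 0 0 0.5;0 -0.58 0 0 0 0 0.5;0 -0.58 0 0 0 0 0.5;0 -0.58 0 0 0 0 0.5")

```text
time: 17.85
position: [0.4473, -0.0864, 0.1189]
tool_rot: [-0.0, 1.0, 0.0, -0.001]
ft_force: [-0.5, 0.6, -2.4]
grip_width: 0.0581
grip_force: 40.0
```

```bash
python3 - <<'E'
from meas import *
P=[]
for i in range(4): c=robot.camera('scene'); P.append(robot.get_obs()['position'])
print(robot.get_obs()['time'],np.mean(P,0),robot.get_obs()['grip_width'])
E
```

```text
18.05 [ 0.44761646 -0.08625362  0.11903889] 0.05829105630763624
```

Request:
move_arm(moves="0 -0.025 0 0 0 0 0.5;0 -0.025 0.15 0 0 0 0.5;0 -0.025 0.3 0 0 0 0.5;0 -0.025 0.4 0 0 0 0.5;0 -0.025 0.45 0 0 0 0.5;0 -0.025 0.485 0 0 0 0.5;0 -0.025 0.485 0 0 0 0.5;0 -0.025 0.485 0 0 0 0.5")

```text
time: 18.85
position: [0.4483, -0.0899, 0.0709]
tool_rot: [-0.0, 1.0, -0.0, 0.0]
ft_force: [0.4, 0.6, -1.4]
grip_width: 0.0579
grip_force: 40.0
```

Request:
move_arm(moves="0 0 0.01 0 0 0 0.5;0 0 0.01 0 0 0 1;0 0 0.01 0 0 0 1;0 0 0.01 0 0 0 1;0 0 0.01 0 0 0 1;0 0 0.01 0 0 0 1;0 0 -0.2 0 0 0 1;0 0 -0.5 0 0 0 1;-0.3 0 -0.85 0 0 0 1;-0.65 0 -0.85 0 0 0 1;-0.65 0 -0.85 0 0 0 1;-0.65 0 -0.85 0 0 0 1")

```text
time: 20.05
position: [0.5129, -0.0896, 0.1555]
tool_rot: [-0.001, 1.0, 0.0, -0.0]
ft_force: [0.7, 0.0, 0.0]
grip_width: 0.087
grip_force: 0.0
```

```bash
python3 - <<'E'
from meas import *
c=shot('wrist','w_p3.png'); o=robot.get_obs(); print(o['time'],o['position'],o['grip_width'])
P=[]
cv2.imwrite('pics/w_p3c.png',cv2.resize(c['image'][30:210,180:440][:,:,::-1],None,fx=2.5,fy=2.5))
E
```

```text
20.1 [ 0.51165904 -0.08922957  0.1550107 ] 0.08667324966270727
```

View pics/w_p3c.png

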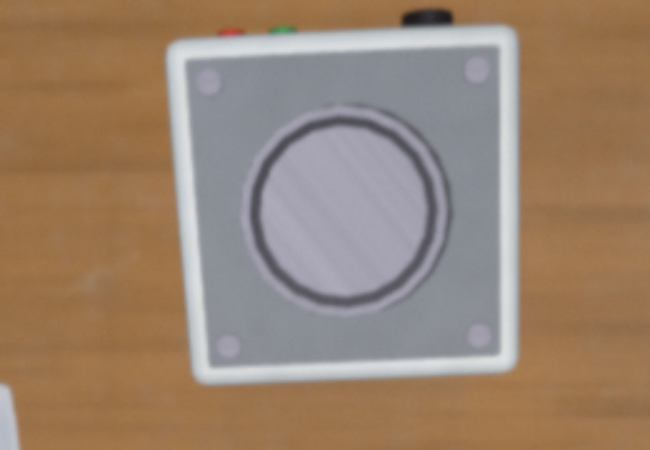

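The pan sits in the collar, concentric; rim centre at about (318,115). Next, the blue sieve.

```bash
cat >> meas.py <<'E'
def ring(c,xy,z,rmax=.04,thr=95):
    """dark inner ring of a socket"""
    g=cv2.cvtColor(c['image'],cv2.COLOR_RGB2GRAY); m=(g<thr).astype(np.uint8)
    for k in cv2.findContours(m,cv2.RETR_LIST,cv2.CHAIN_APPROX_NONE)[0]:
        if len(k)<60: continue
        P=np.array([plane(c,p[0],z)[:2] for p in k],np.float32)
        if np.linalg.norm(P-np.array(xy),axis=1).max()<rmax:
            e=cv2.fitEllipse(P); print(np.round(e[0],4),np.round(e[1],4))
def pos(n=4):
    P=[]
    for i in range(n): robot.camera('scene'); P.append(robot.get_obs()['position'])
    o=robot.get_obs(); print(o['time'],np.mean(P,0).round(4),o['grip_width'])
E
python3 - <<'E'
from meas import *
c=shot('wrist'); ring(c,(.4476,-.0886),.084); print(plane(c,(318,114.8),.084))
pos(3)
E
```

```text
[ 0.4475 -0.0901] [0.0496 0.0496]
[ 0.4475 -0.0903] [0.0516 0.0517]
[ 0.44585682 -0.08898973  0.084     ]
20.3 [ 0.5113 -0.0894  0.1549] 0.08746911916096113
```

Request:
move_arm(moves="0.2 0.4 0 0 0 0 1;0.4 0.8 0 0 0 0 1;0.44 0.89 0 0 0 0 1")

```text
time: 20.6
position: [0.4639, 0.0025, 0.1549]
tool_rot: [-0.001, 1.0, 0.001, -0.003]
ft_force: [-0.3, 0.4, -0.6]
grip_width: 0.087
grip_force: 0.0
```

Request:
move_arm(moves="0.2 0.4 0 0 0 0 1;0.4 0.8 0 0 0 0 1;0.44 0.89 0 0 0 0 1")

```text
time: 20.9
position: [0.4211, 0.0906, 0.1553]
tool_rot: [-0.002, 1.0, 0.0, -0.002]
ft_force: [0.3, -1.0, -0.3]
grip_width: 0.0872
grip_force: 0.0
```

Request:
move_arm(moves="0.2 0.4 0 0 0 0 1;0.4 0.8 0 0 0 0 1;0.44 0.89 0 0 0 0 1")

```text
time: 21.2
position: [0.3786, 0.179, 0.1555]
tool_rot: [-0.002, 1.0, 0.0, -0.001]
ft_force: [0.9, -0.2, 0.0]
grip_width: 0.0874
grip_force: 0.0
```

Request:
move_arm(moves="0.2 0.4 0 0 0 0 1;0.44 0.88 0.2 0 0 0 1;0.44 0.88 0.4 0 0 0 1;0.44 0.88 0.4 0 0 0 1;0.44 0.88 0.4 0 0 0 1")

```text
time: 21.7
position: [0.3378, 0.2646, 0.1156]
tool_rot: [-0.0, 1.0, -0.0, -0.0]
ft_force: [-0.2, 0.9, 0.4]
grip_width: 0.0873
grip_force: 0.0
```

```bash
python3 - <<'E'
from meas import *
pos(3)
E
```

```text
21.85 [0.3385 0.2645 0.1163] 0.08684202041978303
```

Request:
move_arm(moves="0.025 0.02 0.3 0 0 0 1;0.025 0.02 0.6 0 0 0 1;0.025 0.02 0.86 0 0 0 1;0.025 0.02 0.86 0 0 0 1;0.025 0.02 0.86 0 0 0 1;0.025 0.02 0.86 0 0 0 0.5;0.025 0.02 0.86 0 0 0 0.5;0.025 0.02 0.86 0 0 0 0.5;0.025 0.02 0.86 0 0 0 0.5;0.025 0.02 0.86 0 0 0 0.5;0.025 0.02 0.86 0 0 0 0.5;0.025 0.02 0.86 0 0 0 0.5")

```text
time: 23.05
position: [0.3347, 0.2673, 0.0302]
tool_rot: [-0.0, 1.0, 0.0, 0.001]
ft_force: [-0.1, -0.5, 7.2]
grip_width: 0.058
grip_force: 40.0
```

```bash
python3 - <<'E'
from meas import *
pos(3)
E
```

```text
23.2 [0.3347 0.2673 0.0302] 0.05790747935219876
```

Request:
move_arm(moves="0 0 -0.2 0 0 0 0.5;0 0 -0.5 0 0 0 0.5;0 0 -0.8 0 0 0 0.5;-0.1 -0.3 -1 0 0 0 0.5;-0.3 -0.6 -1 0 0 0 0.5;-0.4 -0.9 -1 0 0 0 0.5")

```text
time: 23.8
position: [0.3765, 0.1766, 0.1306]
tool_rot: [-0.001, 1.0, 0.0, 0.002]
ft_force: [0.1, -0.4, -1.4]
grip_width: 0.0578
grip_force: 40.0
```

Request:
move_arm(moves="-0.2 -0.4 -0.1 0 0 0 0.5;-0.3 -0.8 -0.2 0 0 0 0.5;-0.4 -0.9 -0.2 0 0 0 0.5")

```text
time: 24.1
position: [0.4156, 0.0842, 0.1504]
tool_rot: [0.002, 1.0, -0.0, 0.001]
ft_force: [0.8, 0.3, -1.4]
grip_width: 0.0578
grip_force: 40.0
```

Request:
move_arm(moves="-0.2 -0.4 0 0 0 0 0.5;-0.32 -0.8 0 0 0 0 0.5;-0.32 -0.9 0 0 0 0 0.5")

```text
time: 24.4
position: [0.4493, -0.0059, 0.1496]
tool_rot: [0.001, 1.0, -0.001, 0.002]
ft_force: [-0.5, 0.2, -1.0]
grip_width: 0.0583
grip_force: 40.0
```

Request:
move_arm(moves="0 -0.4 0 0 0 0 0.5;0 -0.75 0 0 0 0 0.5;0 -0.87 0 0 0 0 0.5;0 -0.87 0 0 0 0 0.5;0 -0.87 0 0 0 0 0.5")

```text
time: 24.9
position: [0.4455, -0.0882, 0.1493]
tool_rot: [-0.0, 1.0, 0.001, -0.001]
ft_force: [-0.5, 0.9, -1.0]
grip_width: 0.0579
grip_force: 40.0
```

```bash
python3 - <<'E'
from meas import *
pos(3)
E
```

```text
25.05 [ 0.4458 -0.088   0.1494] 0.05793767461825579
```

Request:
move_arm(moves="-0.012 -0.02 0 0 0 0 0.5;-0.012 -0.02 0.15 0 0 0 0.5;-0.012 -0.02 0.27 0 0 0 0.5;-0.012 -0.02 0.35 0 0 0 0.5;-0.012 -0.02 0.42 0 0 0 0.5;-0.012 -0.02 0.465 0 0 0 0.5;-0.012 -0.02 0.465 0 0 0 0.5;-0.012 -0.02 0.465 0 0 0 0.5")

```text
time: 25.85
position: [0.4479, -0.0919, 0.1033]
tool_rot: [-0.0, 1.0, -0.0, 0.0]
ft_force: [-0.7, 0.2, -1.1]
grip_width: 0.058
grip_force: 40.0
```

```bash
python3 - <<'E'
from meas import *
pos(3); print(robot.get_obs()['ft_force'])
E
```

```text
26.0 [ 0.4479 -0.0919  0.1034] 0.0579305836580709
[-0.1613714   0.33661719 -1.56601665]
```

Request:
move_arm(moves="0 0.01 0.01 0 0 0 0.5;0 0.01 0.01 0 0 0 1;0 0.01 0.01 0 0 0 1;0 0.01 0.01 0 0 0 1;0 0.01 0.01 0 0 0 1;0 0.01 0.01 0 0 0 1;0 0 -0.2 0 0 0 1;0 0 -0.5 0 0 0 1;-0.3 0 -0.85 0 0 0 1;-0.65 0 -0.85 0 0 0 1;-0.65 0 -0.85 0 0 0 1;-0.65 0 -0.85 0 0 0 1")

```text
time: 27.2
position: [0.5124, -0.0915, 0.1878]
tool_rot: [-0.001, 1.0, 0.0, -0.001]
ft_force: [-0.7, 0.2, -0.8]
grip_width: 0.087
grip_force: 0.0
```

```bash
python3 - <<'E'
from meas import *
c=shot('wrist','w_b3.png'); pos(3); print(*fine(c,'blue',(.4475,-.09),.116),sep='\n')
d=shot('scene'); b=cv2.resize(d['image'][180:280,310:410][:,:,::-1],None,fx=4,fy=4)
a=cv2.resize(c['image'][30:230,220:420][:,:,::-1],None,fx=2,fy=2)
cv2.imwrite('pics/b3.png',np.hstack([a,b]))
E
```

```text
27.4 [ 0.5109 -0.0913  0.1873] 0.08698570076559058
(234, array([ 0.4481, -0.0911]), 0.0297, 'ell', array([ 0.4481, -0.091 ]), array([0.0584, 0.0584]))
(210, array([ 0.448 , -0.0908]), 0.0268, 'ell', array([ 0.4481, -0.091 ]), array([0.0522, 0.0523]))
```

View pics/b3.png

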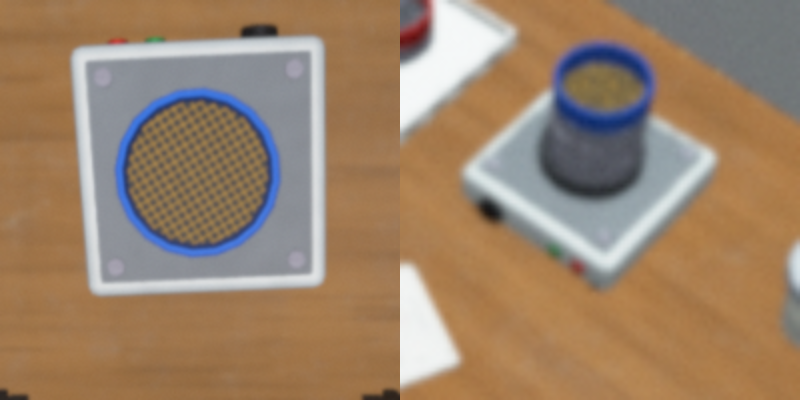

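Blue is seated level on the pan. Next, look at the lid and the yellow sieve.

Request:
move_arm(moves="0.25 -0.4 0.1 0 0 0 1;0.48 -0.8 0.2 0 0 0 1;0.48 -0.9 0.3 0 0 0 1")

```text
time: 27.75
position: [0.4621, -0.1842, 0.1577]
tool_rot: [0.002, 1.0, -0.0, -0.001]
ft_force: [0.4, -0.1, -0.1]
grip_width: 0.087
grip_force: 0.0
```

Request:
move_arm(moves="0.25 -0.4 0 0 0 0 1;0.48 -0.84 0 0 0 0 1;0.48 -0.84 0 0 0 0 1;0.48 -0.84 0 0 0 0 1;0.48 -0.84 0 0 0 0 1")

```text
time: 28.25
position: [0.4167, -0.2646, 0.1579]
tool_rot: [-0.0, 1.0, 0.001, -0.0]
ft_force: [0.0, 0.7, 0.2]
grip_width: 0.0869
grip_force: 0.0
```

```bash
python3 - <<'E'
from meas import *
c=shot('wrist','w_lid.png'); pos(3); print(*fine(c,'grey',(.349,-.265),.018,.045),sep='\n');print(*fine(c,'black',(.349,-.265),.042,.025),sep='\n')
E
```

```text
28.45 [ 0.4172 -0.2643  0.1581] 0.08720737719633248
(187, array([ 0.3406, -0.2654]), 0.0301, 'ell', array([ 0.3406, -0.2654]), array([0.0589, 0.0592]))
```

Request:
move_arm(moves="-0.4 -0.4 0 0 0 0 1;-0.65 -0.8 0 0 0 0 1;-0.65 -1 0 0 0 0 1;-0.65 -1 0 0 0 0 1;-0.65 -1 0 0 0 0 1")

```text
time: 28.95
position: [0.4816, -0.3644, 0.1576]
tool_rot: [-0.0, 1.0, 0.001, -0.001]
ft_force: [0.5, 0.8, 0.2]
grip_width: 0.0867
grip_force: 0.0
```

```bash
python3 - <<'E'
from meas import *
c=shot('wrist','w_yel.png'); pos(3); print(*fine(c,'yellow',(.414,-.369),.044,.045),sep='\n')
E
```

```text
29.15 [ 0.4813 -0.3637  0.1579] 0.08736021107722972
(204, array([ 0.4158, -0.3709]), 0.0302, 'ell', array([ 0.4157, -0.3709]), array([0.059 , 0.0594]))
(178, array([ 0.4157, -0.3708]), 0.0267, 'ell', array([ 0.4157, -0.3707]), array([0.0521, 0.0521]))
```

Request:
move_arm(moves="0.4 -0.07 0 0 0 0 1;0.655 -0.07 0.2 0 0 0 1;0.655 -0.07 0.42 0 0 0 1;0.655 -0.07 0.42 0 0 0 1;0.655 -0.07 0.42 0 0 0 1")

```text
time: 29.65
position: [0.4165, -0.3724, 0.1165]
tool_rot: [-0.0, 1.0, 0.0, -0.0]
ft_force: [-0.2, 0.6, 0.1]
grip_width: 0.0869
grip_force: 0.0
```

```bash
python3 - <<'E'
from meas import *
pos(2)
E
```

```text
29.75 [ 0.4173 -0.3732  0.1171] 0.0871504079346877
```

Request:
move_arm(moves="0 0 0.3 0 0 0 1;0 0 0.6 0 0 0 1;0 0 0.86 0 0 0 1;0 0 0.86 0 0 0 1;0 0 0.86 0 0 0 1;0 0 0.86 0 0 0 0.5;0 0 0.86 0 0 0 0.5;0 0 0.86 0 0 0 0.5;0 0 0.86 0 0 0 0.5;0 0 0.86 0 0 0 0.5;0 0 0.86 0 0 0 0.5;0 0 0.86 0 0 0 0.5")

```text
time: 30.95
position: [0.4163, -0.3727, 0.0307]
tool_rot: [-0.0, 1.0, 0.0, 0.0]
ft_force: [-0.5, 1.7, 5.3]
grip_width: 0.0572
grip_force: 40.0
```

```bash
python3 - <<'E'
from meas import *
pos(2)
E
```

```text
31.05 [ 0.4163 -0.3727  0.0307] 0.05719727141686689
```

Request:
move_arm(moves="0 0 -0.2 0 0 0 0.5;0 0 -0.5 0 0 0 0.5;0 0 -0.8 0 0 0 0.5;-0.1 0.3 -1 0 0 0 0.5;-0.3 0.6 -1 0 0 0 0.5;-0.32 0.9 -1 0 0 0 0.5")

```text
time: 31.65
position: [0.4505, -0.2832, 0.131]
tool_rot: [-0.0, 1.0, -0.002, 0.002]
ft_force: [0.7, 1.0, -2.2]
grip_width: 0.0573
grip_force: 40.0
```

Request:
move_arm(moves="0 0.3 -0.3 0 0 0 0.5;0 0.6 -0.54 0 0 0 0.5;0 0.92 -0.54 0 0 0 0.5")

```text
time: 31.95
position: [0.4501, -0.1912, 0.1866]
tool_rot: [-0.0, 1.0, -0.002, 0.003]
ft_force: [0.5, -0.4, -1.9]
grip_width: 0.0574
grip_force: 40.0
```

Request:
move_arm(moves="0 0.4 0 0 0 0 0.5;0 0.8 0 0 0 0 0.5;0 1 0 0 0 0 0.5;0 1 0 0 0 0 0.5;0 1 0 0 0 0 0.5;0 1 0 0 0 0 0.5")

```text
time: 32.55
position: [0.4487, -0.0919, 0.1841]
tool_rot: [0.0, 1.0, -0.0, 0.0]
ft_force: [-0.2, -0.1, -1.3]
grip_width: 0.0576
grip_force: 40.0
```

```bash
python3 - <<'E'
from meas import *
pos(3)
E
```

```text
32.7 [ 0.4485 -0.092   0.1841] 0.05747812564579729
```

Request:
move_arm(moves="0 0.01 0 0 0 0 0.5;0 0.01 0.15 0 0 0 0.5;0 0.01 0.27 0 0 0 0.5;0 0.01 0.35 0 0 0 0.5;0 0.01 0.42 0 0 0 0.5;0 0.01 0.485 0 0 0 0.5;0 0.01 0.485 0 0 0 0.5;0 0.01 0.485 0 0 0 0.5")

```text
time: 33.5
position: [0.4483, -0.0899, 0.1357]
tool_rot: [-0.0, 1.0, -0.0, -0.0]
ft_force: [0.6, -0.7, -1.2]
grip_width: 0.0572
grip_force: 40.0
```

```bash
python3 - <<'E'
from meas import *
pos(2); print(robot.get_obs()['ft_force'])
E
```

```text
33.6 [ 0.4484 -0.0899  0.1359] 0.057413082529973174
[-0.52911698  0.63728869 -0.61035908]
```

Request:
move_arm(moves="0 0 0.01 0 0 0 0.5;0 0 0.01 0 0 0 1;0 0 0.01 0 0 0 1;0 0 0.01 0 0 0 1;0 0 0.01 0 0 0 1;0 0 0.01 0 0 0 1;0 0 -0.2 0 0 0 1;0 0 -0.5 0 0 0 1;-0.3 0 -0.85 0 0 0 1;-0.65 0 -0.85 0 0 0 1;-0.65 0 -0.85 0 0 0 1;-0.65 0 -0.85 0 0 0 1")

```text
time: 34.8
position: [0.5128, -0.0895, 0.2202]
tool_rot: [-0.0, 1.0, 0.0, -0.001]
ft_force: [-1.1, 0.2, -0.7]
grip_width: 0.0872
grip_force: 0.0
```

```bash
python3 - <<'E'
from meas import *
c=shot('wrist','w_y3.png'); pos(2); print(*fine(c,'yellow',(.448,-.09),.148),sep='\n')
d=shot('scene'); b=cv2.resize(d['image'][160:280,310:430][:,:,::-1],None,fx=3.33,fy=3.33)
a=cv2.resize(c['image'][30:230,220:420][:,:,::-1],None,fx=2,fy=2)
cv2.imwrite('pics/y3.png',np.hstack([a,b[:400,:400]]) if b.shape[0]>=400 else a)
E
```

```text
34.95 [ 0.5114 -0.0893  0.2197] 0.08730883692333662
(234, array([ 0.4476, -0.09  ]), 0.0296, 'ell', array([ 0.4475, -0.0901]), array([0.0582, 0.0584]))
(206, array([ 0.4475, -0.0901]), 0.0265, 'ell', array([ 0.4475, -0.09  ]), array([0.0517, 0.0518]))
```

View pics/y3.png

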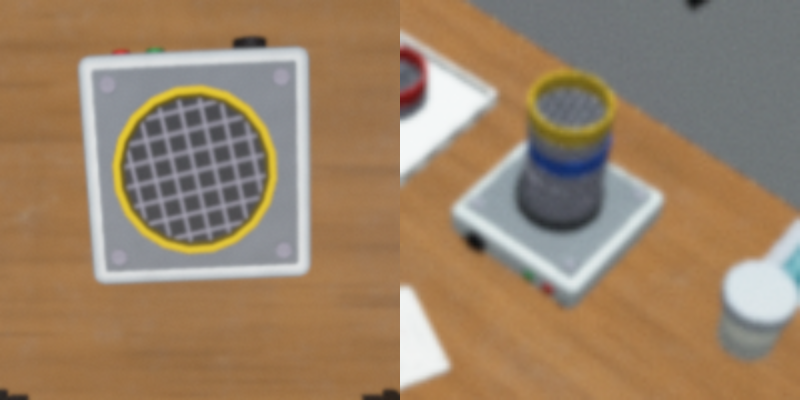

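Yellow is seated level. Now the lid.

Request:
move_arm(moves="0.3 -0.4 0 0 0 0 1;0.6 -0.7 0 0 0 0 1;0.86 -0.88 0 0 0 0 1")

```text
time: 35.3
position: [0.4254, -0.179, 0.2203]
tool_rot: [0.0, 1.0, -0.0, -0.001]
ft_force: [-0.2, -0.1, -0.6]
grip_width: 0.0868
grip_force: 0.0
```

Request:
move_arm(moves="0.3 -0.4 0.3 0 0 0 1;0.6 -0.7 0.6 0 0 0 1;0.85 -0.88 1 0 0 0 0.6;0.85 -0.88 1 0 0 0 0.6;0.85 -0.88 1 0 0 0 0.6;0.85 -0.88 1 0 0 0 0.6")

```text
time: 35.9
position: [0.3429, -0.2658, 0.1213]
tool_rot: [-0.0, 1.0, -0.0, 0.0]
ft_force: [0.9, -0.1, 0.5]
grip_width: 0.0627
grip_force: 0.0
```

```bash
python3 - <<'E'
from meas import *
pos(3)
E
```

```text
36.05 [ 0.3436 -0.2659  0.1218] 0.05442130553993441
```

Request:
move_arm(moves="0.025 0 0.3 0 0 0 0.6;0.025 0 0.6 0 0 0 0.6;0.025 0 0.88 0 0 0 0.6;0.025 0 0.88 0 0 0 0.6;0.025 0 0.88 0 0 0 0.6;0.025 0 0.88 0 0 0 0.1;0.025 0 0.88 0 0 0 0.1;0.025 0 0.88 0 0 0 0.1;0.025 0 0.88 0 0 0 0.1;0.025 0 0.88 0 0 0 0.1;0.025 0 0.88 0 0 0 0.1;0.025 0 0.88 0 0 0 0.1", squeeze=30)

```text
time: 37.25
position: [0.3398, -0.2659, 0.033]
tool_rot: [-0.0, 1.0, -0.0, 0.0]
ft_force: [-0.4, 0.5, 6.0]
grip_width: 0.0102
grip_force: 2.7
```

Request:
move_arm(moves="0 0 0 0 0 0 0.1;0 0 0 0 0 0 0.1;0 0 0 0 0 0 0.1")

```text
time: 37.55
position: [0.3398, -0.2659, 0.033]
tool_rot: [-0.0, 1.0, -0.0, 0.0]
ft_force: [0.7, 1.1, 5.0]
grip_width: 0.0088
grip_force: 2.7
```

```bash
python3 - <<'E'
from meas import *
pos(2); print(robot.get_obs()['ft_force'])
E
```

```text
37.65 [ 0.3398 -0.2659  0.033 ] 0.008566520961392265
[-0.6343273   0.75356423  5.18304791]
```

Opening 9 mm, less than the 22 mm knob: look at it.

```bash
python3 - <<'E'
from meas import *
d=shot('scene'); c=shot('wrist')
b=cv2.resize(d['image'][240:340,330:430][:,:,::-1],None,fx=4,fy=4,interpolation=cv2.INTER_CUBIC)
a=cv2.resize(c['image'][130:330,220:420][:,:,::-1],None,fx=2,fy=2)
cv2.imwrite('pics/lidg.png',np.hstack([a,b]))
E
```

```text
(no output)
```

View pics/lidg.png

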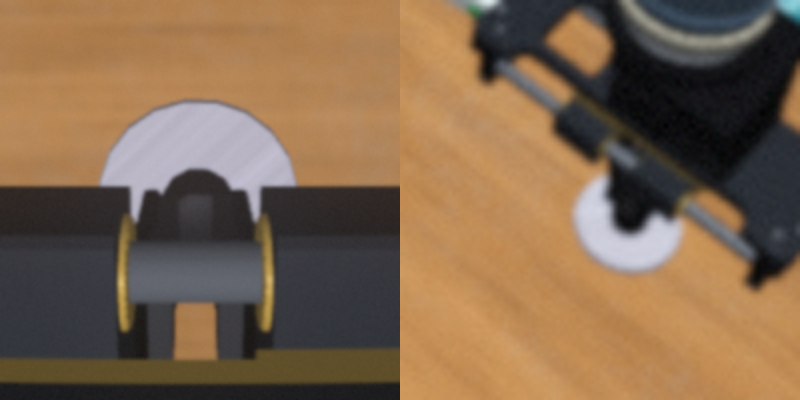

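The knob protrudes towards the camera side of the closed fingers, so it's gripped off-centre or slipped. Open, rise and remeasure.

Request:
move_arm(moves="0 0 0 0 0 0 0.7;0 0 0 0 0 0 0.7;0 0 0 0 0 0 0.7;0 0 0 0 0 0 0.7;0 0 0 0 0 0 0.7;0 0 -0.3 0 0 0 0.7;0 0 -0.7 0 0 0 1;-0.3 0 -1 0 0 0 1;-0.7 0 -1 0 0 0 1;-0.7 0 -1 0 0 0 1;-0.7 0 -1 0 0 0 1;-0.7 0 -1 0 0 0 1")

```text
time: 38.95
position: [0.4082, -0.2646, 0.1317]
tool_rot: [-0.0, 1.0, 0.001, -0.001]
ft_force: [-0.3, 0.4, 0.3]
grip_width: 0.086
grip_force: 0.0
```

```bash
python3 - <<'E'
from meas import *
c=shot('wrist','w_lid2.png'); pos(2); print(*fine(c,'grey',(.3406,-.265),.018,.045),sep='\n')
g=c['image'].max(2); m=(g<75).astype(np.uint8)
for k in cv2.findContours(m[:200],cv2.RETR_EXTERNAL,cv2.CHAIN_APPROX_NONE)[0]:
    if 25<len(k)<150: (u,v),r=cv2.minEnclosingCircle(k); print((u,v),r,plane(c,(u,v),.042))
cv2.imwrite('pics/lid2.png',cv2.resize(c['image'][30:210,200:440][:,:,::-1],None,fx=2.5,fy=2.5))
E
```

```text
39.1 [ 0.4083 -0.2652  0.1319] 0.08703752830028595
(202, array([ 0.3408, -0.2667]), 0.03, 'ell', array([ 0.3407, -0.2667]), array([0.0589, 0.0591]))
(545.5, 165.0) 10.688879013061523 [ 0.38061337 -0.07668838  0.042     ]
(314.637939453125, 112.25862121582031) 13.011685371398926 [ 0.3406433  -0.26676624  0.042     ]
(6.0, 8.5) 10.404426574707031 [ 0.2567735  -0.50652243  0.042     ]
```

View pics/lid2.png

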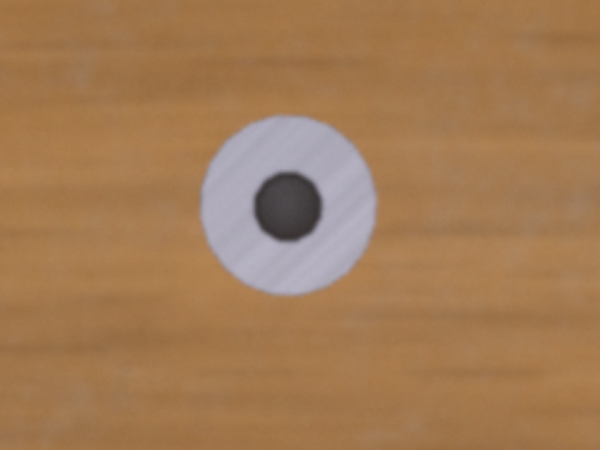

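The lid is upright, unmoved, at (.3407,-.2667), knob at image (315,112). So the fingers closed across the knob's top: the tips are higher than I assumed. I'll descend beside the knob in small steps and feel for the disc.

Request:
move_arm(moves="0.4 -0.015 0 0 0 0 0.42;0.68 -0.015 0 0 0 0 0.42;0.68 -0.015 0 0 0 0 0.42;0.68 -0.015 0 0 0 0 0.42;0.68 -0.015 0 0 0 0 0.42;0.68 -0.015 0.3 0 0 0 0.42;0.68 -0.015 0.6 0 0 0 0.42;0.68 -0.015 0.9 0 0 0 0.42;0.68 -0.015 0.97 0 0 0 0.42;0.68 -0.015 0.97 0 0 0 0.42;0.68 -0.015 0.97 0 0 0 0.42")

```text
time: 40.2
position: [0.3425, -0.2679, 0.0362]
tool_rot: [-0.0, 1.0, -0.001, 0.0]
ft_force: [0.1, -0.2, 0.5]
grip_width: 0.0366
grip_force: 0.0
```

Request:
move_arm(moves="0 0 0.02 0 0 0 0.42;0 0 0.04 0 0 0 0.42;0 0 0.04 0 0 0 0.42")

```text
time: 40.5
position: [0.342, -0.2677, 0.0322]
tool_rot: [-0.0, 1.0, -0.001, 0.0]
ft_force: [-0.6, 0.5, 0.7]
grip_width: 0.0367
grip_force: 0.0
```

```bash
python3 - <<'E'
from meas import *
pos(2); print(robot.get_obs()['ft_force'])
c=shot('scene')
for d in (-.011,.008,.019):
    pass
E
```

```text
40.6 [ 0.3419 -0.2676  0.0321] 0.036094220202258276
[ 0.21075374  0.35350741 -0.63128493]
```

Request:
move_arm(moves="0 0 0.02 0 0 0 0.42;0 0 0.03 0 0 0 0.42;0 0 0.03 0 0 0 0.42")

```text
time: 40.95
position: [0.3417, -0.2673, 0.0285]
tool_rot: [-0.0, 1.0, 0.0, -0.0]
ft_force: [0.4, -0.2, 0.1]
grip_width: 0.0369
grip_force: 0.0
```

Request:
move_arm(moves="0 0 0.015 0 0 0 0.42;0 0 0.015 0 0 0 0.42;0 0 0.015 0 0 0 0.42")

```text
time: 41.25
position: [0.3418, -0.2673, 0.0271]
tool_rot: [-0.0, 1.0, 0.0, -0.0]
ft_force: [-0.0, -0.1, 0.0]
grip_width: 0.0366
grip_force: 0.0
```

Request:
move_arm(moves="0 0 0.015 0 0 0 0.42;0 0 0.015 0 0 0 0.42;0 0 0.015 0 0 0 0.42")

```text
time: 41.55
position: [0.3417, -0.2673, 0.0256]
tool_rot: [-0.0, 1.0, 0.0, -0.0]
ft_force: [-0.8, 0.0, 0.6]
grip_width: 0.0368
grip_force: 0.0
```

Request:
move_arm(moves="0 0 0.02 0 0 0 0.42;0 0 0.02 0 0 0 0.42;0 0 0.02 0 0 0 0.42")

```text
time: 41.85
position: [0.3417, -0.2673, 0.0236]
tool_rot: [-0.0, 1.0, 0.0, -0.0]
ft_force: [0.5, -0.0, -0.1]
grip_width: 0.0365
grip_force: 0.0
```

Request:
move_arm(moves="0 0 0.02 0 0 0 0.42;0 0 0.02 0 0 0 0.42;0 0 0.02 0 0 0 0.42")

```text
time: 42.15
position: [0.3417, -0.2673, 0.0216]
tool_rot: [-0.0, 1.0, 0.0, -0.0]
ft_force: [-0.4, 0.5, -0.6]
grip_width: 0.0367
grip_force: 0.0
```

Request:
move_arm(moves="0 0 0.02 0 0 0 0.42;0 0 0.02 0 0 0 0.42;0 0 0.02 0 0 0 0.42")

```text
time: 42.45
position: [0.3417, -0.2673, 0.0196]
tool_rot: [-0.0, 1.0, 0.0, -0.0]
ft_force: [0.2, 0.4, 0.0]
grip_width: 0.0364
grip_force: 0.0
```

Request:
move_arm(moves="0 0 0 0 0 0 0.1;0 0 0 0 0 0 0.1;0 0 0 0 0 0 0.1;0 0 0 0 0 0 0.1;0 0 0 0 0 0 0.1;0 0 0 0 0 0 0.1")

```text
time: 43.05
position: [0.3418, -0.2673, 0.0197]
tool_rot: [-0.0, 1.0, 0.0, -0.0]
ft_force: [-0.2, -0.2, -0.0]
grip_width: 0.0208
grip_force: 30.0
```

Knob gripped properly (20.8 mm at 30 N). Lift and carry to the stack.

Request:
move_arm(moves="0 0 -0.2 0 0 0 0.1;0 0 -0.5 0 0 0 0.1;0 0 -0.8 0 0 0 0.1;0 0 -1 0 0 0 0.1;0 0 -1 0 0 0 0.1")

```text
time: 43.55
position: [0.3429, -0.2687, 0.1218]
tool_rot: [-0.0, 1.0, -0.002, 0.002]
ft_force: [0.8, 0.6, -1.2]
grip_width: 0.021
grip_force: 30.0
```

Request:
move_arm(moves="-0.1 0.2 -0.3 0 0 0 0.1;-0.3 0.5 -0.6 0 0 0 0.1;-0.5 0.8 -0.8 0 0 0 0.1;-0.54 0.89 -0.85 0 0 0 0.1")

```text
time: 43.95
position: [0.3974, -0.1766, 0.2057]
tool_rot: [-0.002, 1.0, -0.001, 0.001]
ft_force: [-0.1, 0.6, 0.2]
grip_width: 0.0205
grip_force: 30.0
```

Request:
move_arm(moves="-0.2 0.35 0 0 0 0 0.1;-0.4 0.7 0 0 0 0 0.1;-0.53 0.88 0 0 0 0 0.1;-0.53 0.88 0 0 0 0 0.1;-0.53 0.88 0 0 0 0 0.1;-0.53 0.88 0 0 0 0 0.1")

```text
time: 44.55
position: [0.4477, -0.091, 0.2038]
tool_rot: [0.0, 1.0, 0.0, -0.001]
ft_force: [-0.2, 0.1, -0.4]
grip_width: 0.0209
grip_force: 30.0
```

```bash
python3 - <<'E'
from meas import *
pos(3)
E
```

```text
44.7 [ 0.448  -0.0912  0.2042] 0.02095155204854688
```

Target TCP (.4485,-.0903); seat at z ≈ .1557.

Request:
move_arm(moves="-0.005 0.01 0.1 0 0 0 0.1;-0.005 0.01 0.2 0 0 0 0.1;-0.005 0.01 0.3 0 0 0 0.1;-0.005 0.01 0.38 0 0 0 0.1;-0.005 0.01 0.43 0 0 0 0.1;-0.005 0.01 0.475 0 0 0 0.1;-0.005 0.01 0.475 0 0 0 0.1;-0.005 0.01 0.475 0 0 0 0.1")

```text
time: 45.5
position: [0.4494, -0.0894, 0.1572]
tool_rot: [-0.0, 1.0, -0.0, 0.0]
ft_force: [0.8, -0.5, -1.1]
grip_width: 0.0209
grip_force: 30.0
```

```bash
python3 - <<'E'
from meas import *
pos(3); print(robot.get_obs()['ft_force'])
E
```

```text
45.65 [ 0.4495 -0.0894  0.1574] 0.021068328867930818
[-0.04788495  0.50704442 -0.56338708]
```

Request:
move_arm(moves="0.005 0 0.01 0 0 0 0.1;0.005 0 0.012 0 0 0 0.1;0.005 0 0.012 0 0 0 0.42;0.005 0 0.012 0 0 0 0.42;0.005 0 0.012 0 0 0 0.42;0.005 0 0.012 0 0 0 0.42;0 0 -0.2 0 0 0 0.42;0 0 -0.5 0 0 0 0.42;0 0 -0.85 0 0 0 0.42;-0.4 0 -0.85 0 0 0 0.42;-0.65 0 -0.85 0 0 0 0.42;-0.65 0 -0.85 0 0 0 0.42")

```text
time: 46.85
position: [0.5177, -0.09, 0.2429]
tool_rot: [-0.001, 1.0, -0.001, 0.002]
ft_force: [-0.9, 0.5, -0.2]
grip_width: 0.0363
grip_force: 0.0
```

```bash
python3 - <<'E'
from meas import *
c=shot('wrist'); pos(3); print(*fine(c,'grey',(.4475,-.09),.154),sep='\n')
g=c['image'].max(2); m=(g<75).astype(np.uint8)
for k in cv2.findContours(m[:200,250:400],cv2.RETR_EXTERNAL,cv2.CHAIN_APPROX_NONE)[0]:
    if 25<len(k)<150: (u,v),r=cv2.minEnclosingCircle(k); print(plane(c,(u+250,v),.178))
d=shot('scene'); cv2.imwrite('pics/end.png',cv2.resize(d['image'][140:320,220:480][:,:,::-1],None,fx=3,fy=3))
E
```

```text
47.05 [ 0.513  -0.0889  0.2416] 0.03645780961389489

[ 0.44668819 -0.08951472  0.178     ]
[ 0.40851977 -0.07303638  0.178     ]
```

View pics/end.png

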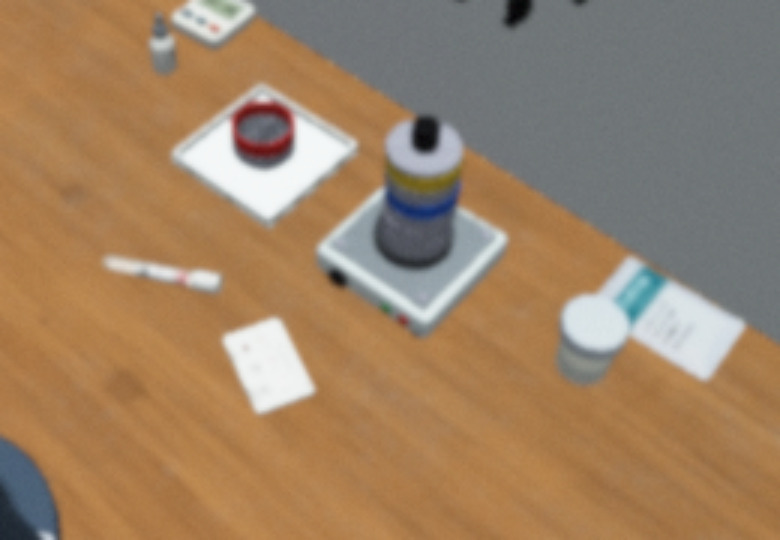

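The stack stands complete and level with the lid on. Red is upright in the tray, and the cup and dropper are in place.

```bash
python3 -c "
from rig import robot; print(robot.hand_in())"
```

```text
the job is handed in; nothing more can be done
None
```

The job is handed in at about 47 s: in the last pictures the red sieve stands upright in the wash tray, pan, blue, yellow and lid look stacked level on the shaker and let go, and the cup and dropper look unmoved; hand-in returned no verdict.

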